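# Clear the lid and finish the column of sample cases

## Task

Take the orange scraper block and use it to wipe the four brass chips off the top of the column of cases into the red scrap tray beside it; do not touch the chips with the fingers. Then stand the scraper back upright on its black mat, and after that set the remaining closed case (blue body, white lid) the right way up and squarely on the column, edges flush and without dropping it. Keep clear of the lamp that hangs over the column, and leave the bottle, the jar and the part in the blue tray where they are.

Things in the scene. Friction and masses are not known exactly. Their poses are not given: they have to be found in the camera images.
- column: Two closed grey cases with flat white lids, stacked, fixed: 120 (x) x 66 (y) x 80 mm high. Origin: centre of the underside. The flat top with the chips is at z = 80 mm. The lamp bar passes over it: a tool pointing straight down does not fit under the lamp; one whose upper end leans about 30 degrees from vertical towards the column's -x side (the robot) does.
- case: The remaining closed case, loose, blue body with white lid, 120 (x) x 66 (y) x 40 mm high, 250 g nominal, on the bench. Origin: centre of its underside, z up. It can be pinched across its 66 mm width. Its two ends are alike, apart from a small steel catch on the -x end: either way round is fine.
- scraper: Orange scraper, loose, about 200 g, on the mat. Foot: bar 120 (x) x 24 (y) x 20 mm high, black lower edge. Origin: centre of the foot's underside. From the middle of the foot a flat handle, 18 mm thick (y), 24 mm wide, leans 30 degrees from vertical towards its own -x (the robot); centre line from (0, 0, 20) to (-38, 0, 82) mm. Pinch it along y.
- mat: Black rubber mat for the scraper, fixed, 160 (x) x 70 (y) x 3 mm thick. Origin: centre of its underside; the top is at z = 3 mm.
- scrap_tray: Red open scrap tray, fixed, 150 (x) x 90 (y) x 20 mm high, walls and floor 3 mm, its long side against one long (y) side of the column. Origin: centre of its underside; long axis x parallel to the column's x.
- parts_tray: Blue open tray for good parts, fixed, same size as the scrap tray, against the other long side of the column; which side is which varies. Origin: centre of its underside.
- lamp: Bench lamp, fixed. Origin: centre of the underside of its round foot (radius 50 mm) beyond the column. A 14 mm post stands there up to z = 327 mm; from it an arm runs along the lamp's -x to a white bar 30 (x) x 120 (y) mm centred at x = -160 mm, underside at z = 290 mm, top at 314 mm, that is across and above the column.
- bottle: Brown glass bottle, loose bystander, radius 25, height 120 mm, origin centre of underside.
- jar: White jar with blue cap, loose bystander, radius 28, height 70 mm, origin centre of underside.
- part: Finished part, loose bystander lying in the blue tray, aluminium with black top, 40 x 22 x 20 mm, origin centre of underside.
- chip1: Loose brass chip, 14 x 12 x 9 mm, 12 g, L-shaped in plan, at first on the column's top. Origin: centre of its underside, z up at the start.
- chip2: Loose brass chip, 14 x 12 x 9 mm, 12 g, L-shaped in plan, at first on the column's top. Origin: centre of its underside, z up at the start.
- chip3: Loose brass chip, 14 x 12 x 9 mm, 12 g, L-shaped in plan, at first on the column's top. Origin: centre of its underside, z up at the start.
- chip4: Loose brass chip, 14 x 12 x 9 mm, 12 g, L-shaped in plan, at first on the column's top. Origin: centre of its underside, z up at the start.
Things that resemble listed ones, but are neither listed nor needed, are in the scene too. Of the things like the case, leave any that is turquoise; of the rest the smaller one is meant.

How it is judged:
On the way, in this order (a step that is already met when the one before it is completed fails the run):
1. the scraper is held clear of its mat (height (world z) of scraper above 0.03 m and contact force between the fingers and scraper above 1 N), for 0.2 s.
2. all four chips are in the red scrap tray while the scraper is held (x of chip1 in the frame of scrap_tray between -0.075 and 0.075 m and y of chip1 in the frame of scrap_tray between -0.045 and 0.045 m and z of each of chip1, chip2, chip3, chip4 in the frame of scrap_tray below 0.03 m and x of chip2 in the frame of scrap_tray between -0.075 and 0.075 m and y of chip2 in the frame of scrap_tray between -0.045 and 0.045 m and x of chip3 in the frame of scrap_tray between -0.075 and 0.075 m and y of chip3 in the frame of scrap_tray between -0.045 and 0.045 m and x of chip4 in the frame of scrap_tray between -0.075 and 0.075 m and y of chip4 in the frame of scrap_tray between -0.045 and 0.045 m and contact force between the fingers and scraper above 1 N), for 0.2 s.
3. the scraper stands upright on its mat, let go (x of scraper in the frame of mat between -0.04 and 0.04 m and y of scraper in the frame of mat between -0.03 and 0.03 m and z of scraper in the frame of mat below 0.008 m and angle between scraper's own z axis and vertical below 0.1 rad and contact force between the fingers and scraper below 0.1 N), for 0.2 s.
4. the remaining case sits squarely on the column (x of case in the frame of column between -0.007 and 0.007 m and y of case in the frame of column between -0.007 and 0.007 m and angle between the x axis of case and the x axis of column, either way round below 0.09 rad and angle between case's own z axis and vertical below 0.05 rad and z of case in the frame of column between 0.076 and 0.084 m), for 0.2 s.
At the end, for the whole second after the job is handed in: All four chips in the red tray; scraper upright (6 deg) on its mat, within 40 mm along and 30 mm across of its centre; the remaining case on top of the column, within 7 mm each way, 5 deg of square, 3 deg of level; all released and at rest (all of step 3 and all of step 4 and x of chip1 in the frame of scrap_tray between -0.075 and 0.075 m and y of chip1 in the frame of scrap_tray between -0.045 and 0.045 m and z of each of chip1, chip2, chip3, chip4 in the frame of scrap_tray below 0.03 m and x of chip2 in the frame of scrap_tray between -0.075 and 0.075 m and y of chip2 in the frame of scrap_tray between -0.045 and 0.045 m and x of chip3 in the frame of scrap_tray between -0.075 and 0.075 m and y of chip3 in the frame of scrap_tray between -0.045 and 0.045 m and x of chip4 in the frame of scrap_tray between -0.075 and 0.075 m and y of chip4 in the frame of scrap_tray between -0.045 and 0.045 m and contact force between the fingers and case below 0.1 N and linear speed of each of chip1, chip2, chip3, chip4, case, scraper below 0.02 m/s); the robot touches nothing.
It fails at once if a finger touches a chip (contact force between the fingers and chip1 above 0.3 N or contact force between the fingers and chip2 above 0.3 N or contact force between the fingers and chip3 above 0.3 N or contact force between the fingers and chip4 above 0.3 N).
It fails at once if the case is let go more than 15 mm above the column (contact force between the fingers and case below 0.05 N and horizontal distance between case and column below 0.06 m and z of case in the frame of column above 0.095 m).
It fails at once if the case is turned over (angle between case's own z axis and vertical above 1.2 rad).
It fails at once if the lamp is struck (over 8 N) (contact force between anything else and lamp above 8 N).
It fails at once if the bottle, the jar or the part in the blue tray is moved more than 20 mm (distance of any of bottle, jar, part from where it was at the start of the episode above 0.02 m).
It also fails if it takes over 70 s, if anything falls off the work surface, if the arm or the gripper's body presses on something with over 40 N, if the wrist force passes 120 N, or if a joint passes its speed limit or range.

## Robot

A 7-joint arm with a two-finger parallel gripper is mounted at the origin on the work surface. World frame = base frame: x ahead of the robot, y to its left, z up, the work surface at z = 0. Lengths are in m, angles in rad, forces in N, time in s.
With the tool pointing down it reaches from about 0.425 to 0.875 m from the base axis. Payload 4.7 kg.
Tool frame: the origin (TCP) lies between the finger pads, 19 mm behind the fingertips; this is the grasp point; z points along the fingers, y is the line along which they close (so a half turn about z gives the same grasp; the last joint's range is limited). The gripper opens to 85 mm and grips with 20 to 120 N. Pads are 22 mm wide; open, the fingers measure 114 mm over their backs; the gripper's body (76 mm by 85 mm) begins 54 mm behind the grasp point. The pads swing forward as they close: fully open they stand 13 mm farther back than shut.
Start: joints at [-1.151, 0.321, -0.07, 1.45, 0.023, 1.371, -0.057], TCP at [0.257, 0.597, 0.25] pointing down, gripper open.
Joint ranges: [-2.86, 2.86], [-0.3, 2.09], [-1.38, 1.24], [0.06, 2.45], [-1.56, 4.7], [0.09, 2.05], [-2.69, 2.69]. Speed limits (rad/s): [2.57, 2.57, 3.14, 3.14, 3.14, 3.14, 3.14].

## Interface

Orientations are given as a unit quaternion [w, x, y, z].
In Python, from station import ctrl gives the robot as it stands.
- The arm moves only by the tool drive_tool, never from a script. Its argument "motion" is text: rows parted by semicolons, each of 7 numbers parted by spaces: the finger opening in m, from 0 to 0.0854, then the shift along the tool's x, y, z in m, then the turn, a rotation vector about the tool's x, y, z in rad. A call has 1 to 10 rows; each row is the pose to reach, as a shift and turn from the pose commanded when the call began, along the tool's axes at that moment; what a row does not reach only later rows make up. A row lasts 1/8 s, in which the tool goes at most 62.5 mm and 10.7 degrees, less where a joint would pass 70% of its speed; a pose out of reach is approached as far as the arm can. A call with a gripper value outside its range is refused whole. The fingers move at their own pace and stop on an object; the grip force is fixed at half the most. Time passes only in rows, so rows that repeat a pose let the fingers close. It gives the time, the measured TCP pose, the force, the opening and the grip force at its end, in the units of the state.
- ctrl.sense(): the state, without advancing time (a new reading comes with each control period).
- ctrl.grab_frame(name): name is "scene" or "side" or "wrist"; returns a dict with "img" (420x560x3 uint8, red, green, blue), "range_z" (420x560 float32, m along the optical axis (not along the pixel's ray), 0 where there is no reading), "intrinsics" (3x3 intrinsics, pixels), "camera_from_world" (4x4, takes a point from world to camera coordinates). Camera axes: x right, y up, looking along -z (the intrinsics and any distortion apply to the point x, -y, -z); pixel columns grow to the right and rows downward; lengths in m; the calibration is good to about 2 mm. A picture is of the moment at which its call begins.
- ctrl.sign_off(): hands the job in; it is judged then, once.
Trained networks look in a picture, given as the dict that the camera call returned (one of the last four; its "shot" number tells which), for a name from the list of things; names that differ only in an ending like _2 or _b are one class to them, and where a whole thing is asked for, a point or a joint stands for the part that bears it (a point fixed in the world has none). Each returns a list of dicts, best first, with "conf" (0 to 1); they miss things now and then, are a little off and sometimes report something else, mostly with a low value. They report only what shows in the picture. A call takes as long as a camera call. They do not tell look-alikes from the thing itself.
- ctrl.find_in(target, picture): "box" ([left, top, right, bottom] in pixels, round what is visible of it).
- ctrl.outline_of(target, picture): "mask" (420x560 bool, what is visible of it) and "box" ([left, top, right, bottom] in pixels, round what is visible of it).
- ctrl.mark_of(target, picture): "centre" ([column, row] in pixels: a listed point, or the origin of a listed thing).
The state is a dict: "time": time; "joint_positions": joint angles; "dq": joint speeds; "joint_efforts": joint torques, N m; "ee_pos": TCP position; "tool_rot": TCP orientation; "force": force on the tool from outside, world axes, zero at the start; "ft_torque": the same for the moment, N m; "opening": finger opening in m; "grasp_force": force on a finger pad.
Only numpy, scipy, OpenCV 4.12 (cv2) and the standard library are available. Lean on these libraries where they do the work, as an engineer would, in place of code of your own. Each camera call takes 0.05 s, during which the arm holds its last target. There are 200 camera calls.

## Working session

There is one attempt and no reset: what is moved stays moved. The work goes in short steps, Python scripts to look and compute and a tool call to move; the robot and the scene stay as the last step left them, time stands still between calls to the robot, and variables do not carry over. Pictures are saved under pics/ and viewed, at most 10 in all, crops included, and the job is handed in when it is done.

Besides the shell and the picture viewer there is one more tool, called after "Request:" as name(argument=value, ...) on one line, values as JSON. drive_tool: Moves the arm, as the interface text tells. Its arguments: {"type":"object","properties":{"motion":{"type":"string"}},"required":["motion"]}

```bash
mkdir -p pics && cat > h.py <<'E'
import numpy as np, cv2
from scipy.spatial.transform import Rotation as R
from station import ctrl
def world(f,mask=None):
    d=f["range_z"]; K=np.array(f["intrinsics"]); T=np.linalg.inv(np.array(f["camera_from_world"]))
    v,u=np.mgrid[:d.shape[0],:d.shape[1]]
    p=np.stack([(u-K[0,2])/K[0,0]*d,-(v-K[1,2])/K[1,1]*d,-d,np.ones_like(d)],-1)@T.T
    return p[...,:3]
def save(f,n): cv2.imwrite(f"pics/{n}.png",f["img"][...,::-1])
E
python3 - <<'E'
from h import *
s=ctrl.sense(); print({k:np.round(v,3) for k,v in s.items()})
fs={n:ctrl.grab_frame(n) for n in("scene","side")}
save(fs["scene"],"scene0");save(fs["side"],"side0")
for n,f in fs.items():
    W=world(f); T=np.linalg.inv(np.array(f["camera_from_world"])); print(n,"cam",T[:3,3].round(3), f.get("shot"), (f["range_z"]>0).mean())
    for t in "column case scraper mat scrap_tray parts_tray lamp bottle jar part chip1".split():
        for o in ctrl.outline_of(t,f)[:5]:
            m=o["mask"]&(f["range_z"]>0)
            if m.sum()<5: continue
            p=W[m]; print(t,round(o["conf"],2),np.round(o["box"]).astype(int),np.percentile(p,3,0).round(3),np.percentile(p,97,0).round(3),f["img"][m].mean(0).astype(int))
E
```

```text
{'time': np.float64(0.0), 'joint_positions': array([-1.151,  0.322, -0.07 ,  1.452,  0.023,  1.371, -0.057]), 'dq': array([-0.001,  0.003, -0.001,  0.   ,  0.001,  0.001,  0.   ]), 'joint_efforts': array([ 0.0000e+00, -4.9358e+01, -3.8200e-01, -3.1434e+01,  1.3000e-02,
        1.1000e-02, -0.0000e+00]), 'ee_pos': array([0.256, 0.597, 0.249]), 'tool_rot': array([-0.   ,  0.201,  0.979, -0.001]), 'force': array([-0.595,  0.107,  0.029]), 'ft_torque': array([-0.013, -0.034,  0.015]), 'grasp_force': np.float64(0.0), 'opening': np.float64(0.085)}
scene cam [1.153 0.539 1.072] 1 0.9959013605442177
column 0.82 [254 210 300 268] [ 0.556 -0.028  0.013] [0.672 0.046 0.083] [170 171 165]
case 0.95 [161 139 206 180] [ 0.533 -0.446  0.005] [ 0.647 -0.384  0.044] [ 30 164 157]
case 0.69 [209 152 254 192] [ 0.469 -0.307  0.006] [ 0.584 -0.242  0.044] [182 188 194]
case 0.57 [251 111 302 164] [ 0.274 -0.356  0.007] [ 0.392 -0.185  0.06 ] [210 214 216]
scraper 0.71 [359 273 395 322] [0.516 0.269 0.009] [0.621 0.294 0.088] [215 123  31]
mat 0.64 [345 277 402 340] [ 0.499  0.239 -0.001] [0.649 0.316 0.
[... 1086 characters left out ...]
0.006] [36 36 36]
scrap_tray 0.58 [219 202 294 238] [ 0.542 -0.139  0.   ] [ 0.697 -0.021  0.08 ] [122  57  53]
parts_tray 0.95 [221 253 294 298] [0.527 0.029 0.001] [0.671 0.137 0.021] [ 39  67 123]
lamp 0.7 [160 113 263 274] [ 0.584 -0.046  0.002] [0.796 0.083 0.328] [109 112 112]
lamp 0.4 [211 340 301 381] [0.495 0.24  0.001] [0.648 0.318 0.006] [36 37 36]
bottle 0.75 [162 288 195 339] [0.697 0.219 0.009] [0.738 0.252 0.121] [81 67 55]
jar 0.72 [218 154 240 184] [ 0.689 -0.26   0.009] [ 0.736 -0.216  0.072] [ 86  96 117]
part 0.69 [235 269 257 288] [0.597 0.076 0.004] [0.635 0.113 0.025] [101 104 113]
chip1 0.58 [259 214 265 222] [ 0.587 -0.02   0.081] [ 0.598 -0.006  0.091] [134 114  81]
```

View pics/scene0.png

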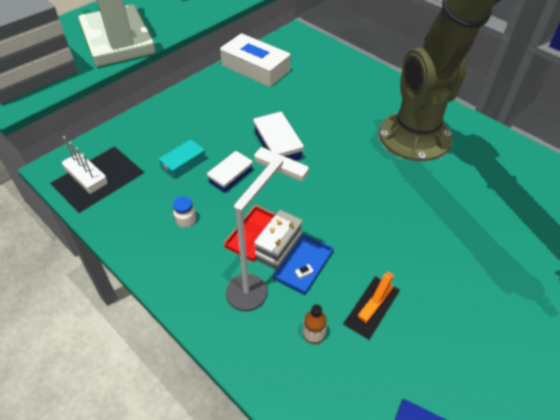

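```bash
python3 - <<'E'
from h import *
f=ctrl.grab_frame("scene"); g=ctrl.grab_frame("side")
def rect(p,n):
    c=cv2.minAreaRect((p[:,:2]*1000).astype(np.float32)); print(n,np.round(c[0],1),np.round(c[1],1),round(c[2],2),len(p))
pts=np.concatenate([world(f).reshape(-1,3),world(g).reshape(-1,3)]); 
src=np.concatenate([np.zeros(420*560),np.ones(420*560)])
def box(x0,x1,y0,y1,z0,z1,n):
    m=np.all((pts>[x0,y0,z0])&(pts<[x1,y1,z1]),1)
    for k in(0,1):
        p=pts[m&(src==k)]
        if len(p)>10: rect(p,n+str(k)); print('   zmed',np.median(p[:,2]).round(4))
box(.53,.70,-.05,.06,.074,.084,"col")
box(.44,.61,-.33,.-.22 if 0 else -.22,.034,.05,"caseA")
box(.24,.43,-.37,-.17,.03,.08,"caseB")
box(.5,.68,-.48,-.36,.034,.05,"turq")
box(.48,.66,.22,.33,.012,.03,"foot")
box(.48,.66,.22,.33,.012,.12,"scr")
box(.48,.66,.22,.33,.075,.12,"htop")
box(.48,.68,.22,.34,.0015,.006,"mat")
box(.5,.72,-.15,.0,.012,.024,"redtray")
box(.5,.72,.03,.15,.012,.024,"bluetray")
box(.54,.69,-.03,.05,.0855,.1,"chips")
box(.5,.7,-.2,.2,.28,.32,"bar")
a=cv2.resize(f["img"][100:200,150:310],None,fx=5,fy=5,interpolation=cv2.INTER_CUBIC)
cv2.imwrite("pics/cases.png",a[...,::-1])
a=cv2.resize(g["img"][180:300,190:330],None,fx=5,fy=5,interpolation=cv2.INTER_CUBIC)
cv2.imwrite("pics/col.png",a[...,::-1])
E
```

```text
File "<stdin>", line 13
    box(.44,.61,-.33,.-.22 if 0 else -.22,.034,.05,"caseA")
                     ^
SyntaxError: invalid syntax
```

The scene picture shows these case-like things: turquoise (182,158), a blue case with a white lid (230,170), a larger white-lidded one (278,135), and a far white box (255,58). The case at (230,170) fits the description. The scraper is at (378,297), the column at (278,237), the red tray at (250,232) and the blue tray at (303,263).

```bash
cat > m.py <<'E'
from h import *
f=ctrl.grab_frame("scene"); g=ctrl.grab_frame("side")
def rect(p,n):
    c=cv2.minAreaRect((p[:,:2]*1000).astype(np.float32)); print(n,np.round(c[0],1),np.round(c[1],1),round(c[2],2),len(p))
pts=np.concatenate([world(f).reshape(-1,3),world(g).reshape(-1,3)]); 
src=np.concatenate([np.zeros(420*560),np.ones(420*560)])
def box(x0,x1,y0,y1,z0,z1,n):
    m=np.all((pts>[x0,y0,z0])&(pts<[x1,y1,z1]),1)
    for k in(0,1):
        p=pts[m&(src==k)]
        if len(p)>10: rect(p,n+str(k)); print('   zmed',np.median(p[:,2]).round(4))
box(.53,.70,-.05,.06,.074,.084,"col")
box(.44,.61,-.33,-.22,.034,.05,"caseA")
box(.24,.43,-.37,-.17,.03,.08,"caseB")
box(.5,.68,-.48,-.36,.034,.05,"turq")
box(.48,.66,.22,.33,.012,.03,"foot")
box(.48,.66,.22,.33,.012,.12,"scr")
box(.48,.66,.22,.33,.075,.12,"htop")
box(.48,.68,.22,.34,.0015,.006,"mat")
box(.5,.72,-.15,.0,.012,.024,"redtray")
box(.5,.72,.03,.15,.012,.024,"bluetray")
box(.54,.69,-.03,.05,.0855,.1,"chips")
box(.5,.7,-.2,.2,.28,.32,"bar")
a=cv2.resize(f["img"][100:200,150:310],None,fx=5,fy=5,interpolation=cv2.INTER_CUBIC)
cv2.imwrite("pics/cases.png",a[...,::-1])
a=cv2.resize(g["img"][180:300,190:330],None,fx=5,fy=5,interpolation=cv2.INTER_CUBIC)
cv2.imwrite("pics/col.png",a[...,::-1])
E
python3 m.py
```

```text
col0 [609.5   3.6] [124.1  67. ] 14.09 968
   zmed 0.0798
col1 [608.4   4.2] [119.6  70.1] 13.03 1162
   zmed 0.0802
caseA0 [ 523.6 -277.1] [123.   70.3] 5.16 741
   zmed 0.0398
caseA1 [ 521.7 -276.7] [118.5  75.8] 6.44 794
   zmed 0.0403
caseB0 [ 334.5 -273.7] [179.7  96.6] 66.39 1367
   zmed 0.0555
caseB1 [ 332.2 -273.8] [178.5  94.5] 67.36 1866
   zmed 0.0564
turq0 [ 587.4 -417.6] [123.2  71.7] 1.06 694
   zmed 0.0399
turq1 [ 585.4 -417. ] [ 73.1 120.1] 88.53 620
   zmed 0.0402
foot0 [563.2 278.5] [122.6  25.1] 5.83 340
   zmed 0.0224
foot1 [561.9 279.3] [118.9  26.4] 5.94 872
   zmed 0.0227
scr0 [563.2 278.5] [122.6  25.1] 5.83 624
   zmed 0.026
scr1 [561.9 279.3] [118.9  26.4] 5.94 1391
   zmed 0.0243
htop0 [531.1 275.3] [29.7 18.9] 6.9 95
   zmed 0.0841
htop1 [528.9 276. ] [28.9 18.6] 7.44 194
   zmed 0.0834
mat0 [580.3 279.7] [199.1 119.9] 0.29 1217
   zmed 0.003
mat1 [579.9 280.1] [119.8 199.7] 89.85 2204
   zmed 0.003
redtray0 [619.2 -68.2] [155.3 106.1] 13.65 232
   zmed 0.0181
redtray1 [620.8 -76.9] [150.1  97.6] 13.76 321
   zmed 0.0182
bluetray0 [618.   86.4] [203.2 112.4] 0.16 532
   zmed 0.0176
bluetray1 [618.6  86.9] [202.7 113.4] 0.02 863
   zmed 0.0182
chips0 [621.4   9.6] [92.2 48.1] 14.89 87
   zmed 0.0889
chips1 [610.1   5.1] [74.8 50.5] 9.68 124
   zmed 0.0887
bar0 [642.2  13.7] [118.7 119.6] 14.67 746
   zmed 0.3127
bar1 [622.1  -3.5] [115.7 126.4] 73.84 782
   zmed 0.3139
```

View pics/cases.png

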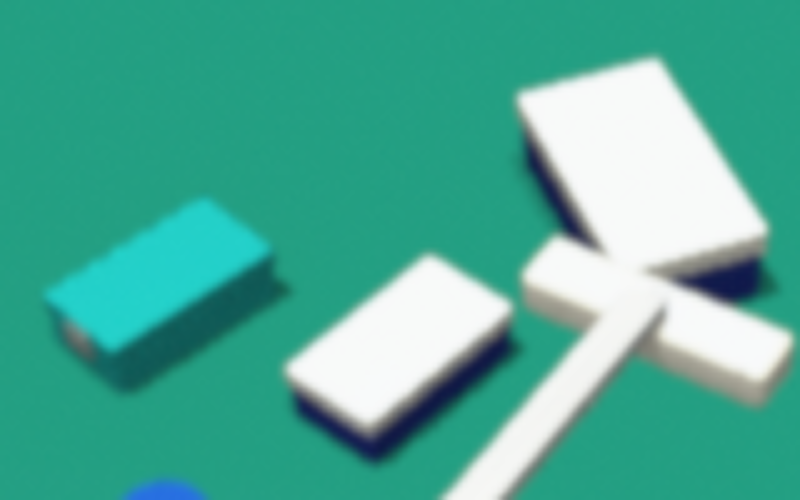

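View pics/col.png

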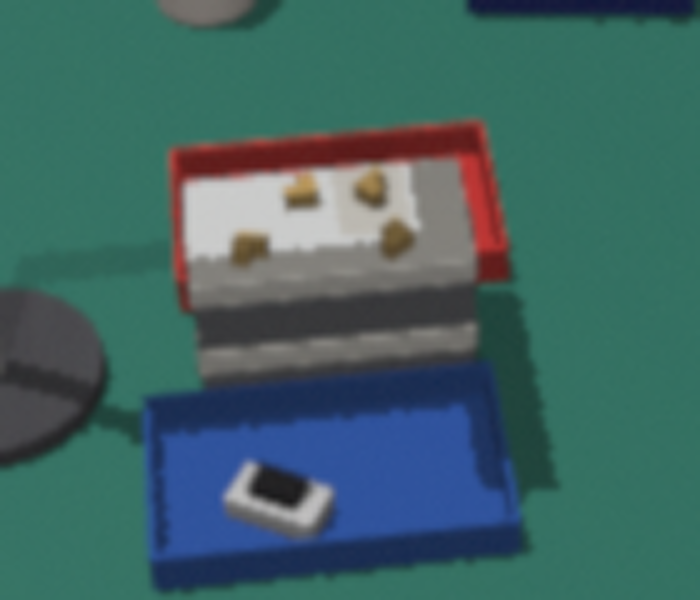

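The crop shows the chosen case at crop (400,340): navy body, white lid and smaller than the one at (650,170), while the turquoise one at (160,280) stays. In the side crop, the red tray is behind the column on its -y side, and the four chips are at (250,247), (300,190), (370,187) and (395,238). Next I get the column and lamp geometry and the first move.

```bash
cat >> h.py <<'E'
def tgt(yaw,lean,p):
    """tool y along frame y, x to -x, z down; upper end leaning to frame -x"""
    y,l=np.radians(yaw),np.radians(lean)
    B=np.array([[-1,0,0],[0,1,0],[0,0,-1.]]).T
    return R.from_euler('z',y)*R.from_euler('y',-l)*R.from_matrix(B), np.array(p)
def rq(q): return R.from_quat([q[1],q[2],q[3],q[0]])
def delta(T,s=None):
    s=s or ctrl.sense(); r=rq(s["tool_rot"]); p=np.array(s["ee_pos"])
    print("at",p.round(4),"shift",r.inv().apply(T[1]-p).round(4),"rot",(r.inv()*T[0]).as_rotvec().round(3))
def fr(o,yaw,v):
    return np.array(o)+R.from_euler('z',yaw,degrees=True).apply(v)
E
python3 - <<'E'
from h import *
T=tgt(0,30,[0,0,0]); print(T[0].as_matrix().round(2))
O=[.5625,.279,.003]; g=fr(O,5.9,[-.022,0,.056]); 
T=tgt(5.9,30,g); z=T[0].as_matrix()[:,2]; print("g",g,"pre",g-.1*z)
delta((T[0],g-.1*z))
f=ctrl.grab_frame("scene"); g=ctrl.grab_frame("side")
for h in(f,g):
    W=world(h).reshape(-1,3); C=R.from_euler('z',-13.7,degrees=True).apply(W-[.609,.004,0])
    m=(C[:,2]>.286)&(C[:,2]<.32)&(abs(C[:,1])<.08)&(abs(C[:,0])<.05); b=C[m]; print("bar",b.min(0).round(3),b.max(0).round(3))
    m=(C[:,2]>.0855)&(C[:,2]<.1)&(abs(C[:,1])<.04)&(abs(C[:,0])<.065); b=C[m]; print("chips",b.min(0).round(3),b.max(0).round(3))
    m=(abs(C[:,2]-.08)<.004)&(abs(C[:,1])<.045)&(abs(C[:,0])<.075); b=C[m]; print("col",b.min(0).round(3),b.max(0).round(3))
    m=(abs(C[:,2]-.018)<.004)&(C[:,1]<-.03)&(C[:,1]>-.16)&(abs(C[:,0])<.1); b=C[m]; print("red",b.min(0).round(3),b.max(0).round(3))
E
```

```text
[[-0.87  0.    0.5 ]
 [ 0.    1.    0.  ]
 [-0.5   0.   -0.87]]
g [0.54061654 0.27673856 0.059     ] pre [0.4908814  0.27159894 0.14560254]
at [0.2566 0.5972 0.25  ] shift [-0.3438 -0.2067  0.1044] rot [-0.133 -0.512 -0.497]
bar [-0.023 -0.059  0.291] [0.05  0.06  0.319]
chips [-0.04  -0.022  0.086] [0.041 0.026 0.093]
col [-0.061 -0.034  0.076] [0.062 0.034 0.084]
red [-0.084 -0.127  0.014] [ 0.071 -0.032  0.022]
bar [-0.024 -0.059  0.292] [0.049 0.062 0.32 ]
chips [-0.035 -0.022  0.086] [0.04  0.03  0.092]
col [-0.061 -0.035  0.076] [0.059 0.035 0.084]
red [-0.083 -0.128  0.014] [ 0.067 -0.033  0.022]
```

Request:
drive_tool(motion="0.085 -0.344 -0.207 0.104 -0.133 -0.512 -0.497; 0.085 -0.344 -0.207 0.104 -0.133 -0.512 -0.497; 0.085 -0.344 -0.207 0.104 -0.133 -0.512 -0.497; 0.085 -0.344 -0.207 0.104 -0.133 -0.512 -0.497; 0.085 -0.344 -0.207 0.104 -0.133 -0.512 -0.497; 0.085 -0.344 -0.207 0.104 -0.133 -0.512 -0.497; 0.085 -0.344 -0.207 0.104 -0.133 -0.512 -0.497; 0.085 -0.344 -0.207 0.104 -0.133 -0.512 -0.497; 0.085 -0.344 -0.207 0.104 -0.133 -0.512 -0.497; 0.085 -0.344 -0.207 0.104 -0.133 -0.512 -0.497")

```text
time: 2.65
ee_pos: [0.4905, 0.2729, 0.1466]
tool_rot: [0.259, -0.051, 0.965, 0.014]
force: [-0.0, 0.3, 0.7]
opening: 0.085
grasp_force: 0.0
```

```bash
python3 - <<'E'
from h import *
O=[.5625,.279,.003]; g=fr(O,5.9,[-.022,0,.056]); T=tgt(5.9,30,g); delta(T)
s=ctrl.sense(); print(s["joint_positions"].round(2))
f=ctrl.grab_frame("wrist"); save(f,"w1"); W=world(f)
for n,(z0,z1) in {"foot":(.012,.027),"handle":(.035,.12)}.items():
    m=(W[...,2]>z0)&(W[...,2]<z1)&(W[...,0]>.48)&(W[...,0]<.65)&(W[...,1]>.22)&(W[...,1]<.33)&(f["img"][...,0]>f["img"][...,2]*1.0+40)
    p=W[m]; c=cv2.minAreaRect((p[:,:2]*1000).astype(np.float32)); print(n,np.round(c[0],1),np.round(c[1],1),round(c[2],2),len(p), p.mean(0).round(4))
E
```

```text
at [0.4905 0.2729 0.1466] shift [ 0.0004 -0.0015  0.1009] rot [0.002 0.001 0.002]
[-0.92 -0.06  0.18  2.19  0.54  0.64  0.56]
foot [561.7 279.7] [119.3  24. ] 5.62 2413 [0.5233 0.2759 0.0215]
handle [528.3 276.3] [25.8 18. ] 5.03 1837 [0.5256 0.276  0.0754]
```

View pics/w1.png

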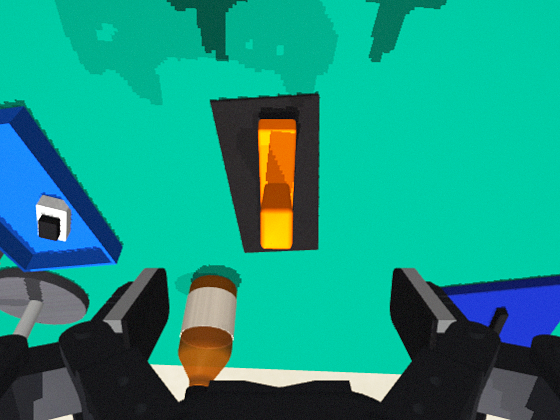

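The wrist view shows the scraper handle at (277,180), centred between the fingers, with its yaw matched. I approach and close.

Request:
drive_tool(motion="0.085 0 -0.001 0.05 0 0 0; 0.085 0 -0.001 0.09 0 0 0; 0.085 0 -0.001 0.101 0 0 0; 0.085 0 -0.001 0.101 0 0 0; 0 0 -0.001 0.101 0 0 0; 0 0 -0.001 0.101 0 0 0; 0 0 -0.001 0.101 0 0 0; 0 0 -0.001 0.101 0 0 0; 0 0 -0.001 0.101 0 0 0; 0 0 -0.001 0.101 0 0 0")

```text
time: 3.95
ee_pos: [0.5414, 0.2757, 0.0592]
tool_rot: [0.259, -0.05, 0.965, 0.013]
force: [-4.6, -0.8, 5.4]
opening: 0.0176
grasp_force: 58.8
```

```bash
python3 - <<'E'
from h import *
s=ctrl.sense();print(s["force"].round(2),s["opening"],s["grasp_force"],s["ee_pos"].round(4))
# pure world lift of 0.13 in tool axes
r=rq(s["tool_rot"]); print("lift .15:",r.inv().apply([0,0,.15]).round(4))
E
```

```text
[-4.58 -0.78  5.37] 0.017588476003608612 58.82209539413452 [0.5414 0.2757 0.0592]
lift .15: [-0.0751  0.     -0.1299]
```

Request:
drive_tool(motion="0 -0.02 0 -0.035 0 0 0; 0 -0.045 0 -0.078 0 0 0; 0 -0.075 0 -0.13 0 0 0; 0 -0.075 0 -0.13 0 0 0; 0 -0.075 0 -0.13 0 0 0; 0 -0.075 0 -0.13 0 0 0")

```text
time: 4.7
ee_pos: [0.54, 0.2744, 0.2058]
tool_rot: [0.257, -0.05, 0.965, 0.012]
force: [0.4, -0.3, -2.0]
opening: 0.0174
grasp_force: 59.4
```

```bash
cat > sc.py <<'E'
from h import *
# scraper pose relative to the tool frame, from orange points near tool
s=ctrl.sense(); r=rq(s["tool_rot"]); p0=np.array(s["ee_pos"])
print("ee",p0.round(4),"yaw",np.degrees(np.arctan2(*(r.as_matrix()[:2,1][::-1])))-90,"open",round(s["opening"],4),"F",s["force"].round(1))
Tr=tgt(0,30,[0,0,0])[0]
for n in("scene","side"):
    f=ctrl.grab_frame(n); W=world(f); I=f["img"].astype(int)
    P=(Tr*r.inv()).apply((W-p0).reshape(-1,3))  # frame of nominal scraper, origin at TCP
    m=(abs(P)<[.1,.03,.09]).all(1)&((I[...,0]-I[...,2]>45)&(I[...,0]>I[...,1]*1.25)).reshape(-1)&(P[:,2]<-.025)
    q=P[m]
    if len(q)<30: print(n,"few",len(q)); continue
    c=cv2.minAreaRect((q[:,:2]*1000).astype(np.float32))
    x=q[:,0]
    # top face of foot: max z per end
    e=[np.percentile(q[k][:,2],90).round(4) if k.sum()>10 else None for k in (x<-.02,x>.045)]
    print(n,len(q),"centre",np.round(c[0],1),np.round(c[1],1),round(c[2],1),"top ends",e,"min",q.min(0).round(3),"max",q.max(0).round(3))
E
python3 sc.py
python3 - <<'E'
from h import *
C=[.609,.004,.08]
for y in(.075,):
    g=fr(C,13.7,[-.022,y,.0562+.02]); delta(tgt(13.7,30,g))
E
```

```text
ee [0.54   0.2744 0.2058] yaw 5.879421861579246 open 0.0174 F [ 0.4 -0.3 -2. ]
scene 391 centre [37.8  0.2] [25.  88.5] 89.9 top ends [None, np.float64(-0.035)] min [-0.006 -0.012 -0.054] max [ 0.082  0.013 -0.025]
side 1083 centre [20.7  1.9] [ 24.5 118.4] 89.3 top ends [np.float64(-0.0347), np.float64(-0.0347)] min [-0.038 -0.011 -0.052] max [ 0.08   0.014 -0.025]
at [0.5404 0.2748 0.2063] shift [ 0.0178 -0.2049  0.0481] rot [-0.07  -0.003 -0.117]
```

Request:
drive_tool(motion="0 0.018 -0.06 0.014 -0.02 0 -0.035; 0 0.018 -0.12 0.028 -0.04 0 -0.07; 0 0.018 -0.18 0.04 -0.06 0 -0.1; 0 0.018 -0.205 0.048 -0.07 -0.003 -0.117; 0 0.018 -0.205 0.048 -0.07 -0.003 -0.117; 0 0.018 -0.205 0.048 -0.07 -0.003 -0.117; 0 0.018 -0.205 0.048 -0.07 -0.003 -0.117")

```text
time: 5.68
ee_pos: [0.5704, 0.074, 0.158]
tool_rot: [0.258, -0.116, 0.959, 0.032]
force: [0.0, 0.4, -1.5]
opening: 0.0171
grasp_force: 59.6
```

```bash
python3 sc.py; cat > mid.py <<'E'
from h import *
C=[.609,.004,0]
for n in("scene","side"):
    f=ctrl.grab_frame(n); save(f,n+"_"+str(f["shot"])); print(f["shot"])
    I=f["img"].astype(int); P=R.from_euler('z',-13.7,degrees=True).apply(world(f).reshape(-1,3)-C)
    o=((I[...,0]-I[...,2]>45)&(I[...,0]>I[...,1]*1.25)).reshape(-1)
    m=o&(abs(P[:,0])<.1)&(P[:,1]>.03)&(P[:,1]<.12)&(P[:,2]>.075)&(P[:,2]<.135)
    q=P[m]; print("foot in col",q.min(0).round(3),q.max(0).round(3))
    m=(abs(P[:,2]-.08)<.004)&(abs(P[:,1])<.045)&(abs(P[:,0])<.075); b=P[m]; print("col",b.min(0).round(3),b.max(0).round(3),np.median(b[:,2]))
E
python3 mid.py
```

```text
ee [0.5704 0.074  0.158 ] yaw 13.863937856338467 open 0.0171 F [ 0.   0.4 -1.5]
scene 321 centre [30.3  0.5] [ 25.3 102.7] 89.2 top ends [None, np.float64(-0.0341)] min [-0.021 -0.012 -0.051] max [ 0.082  0.014 -0.026]
side 746 centre [19.8  1.9] [ 26.9 118.5] 89.1 top ends [np.float64(-0.0346), np.float64(-0.0349)] min [-0.039 -0.012 -0.052] max [ 0.079  0.015 -0.025]
12
foot in col [-0.045  0.066  0.107] [0.062 0.091 0.135]
col [-0.062 -0.034  0.076] [0.062 0.034 0.084] 0.07997055932246488
13
foot in col [-0.06   0.064  0.108] [0.059 0.093 0.135]
col [-0.06  -0.037  0.076] [0.059 0.024 0.084] 0.08040560811576314
```

Request:
drive_tool(motion="0 0.005 0 0.009 0 0 0; 0 0.0105 0 0.018 0 0 0; 0 0.0105 0 0.018 0 0 0; 0 0.0105 0 0.018 0 0 0; 0 0.0105 -0.01 0.018 0 0 0; 0 0.0105 -0.02 0.018 0 0 0; 0 0.0105 -0.02 0.018 0 0 0; 0 0.0105 -0.02 0.018 0 0 0")

```text
time: 6.88
ee_pos: [0.5755, 0.0534, 0.1374]
tool_rot: [0.258, -0.115, 0.959, 0.032]
force: [0.2, -0.7, -1.6]
opening: 0.0173
grasp_force: 59.6
```

```bash
python3 sc.py; python3 mid.py
```

```text
ee [0.5755 0.0534 0.1374] yaw 13.72882525752361 open 0.0173 F [ 0.2 -0.7 -1.6]
scene 348 centre [24.4 -6.6] [ 39.9 114.8] 90.0 top ends [None, np.float64(-0.0344)] min [-0.033 -0.027 -0.085] max [ 0.082  0.013 -0.025]
side 702 centre [19.9  1.2] [ 28.1 120. ] 90.0 top ends [np.float64(-0.0347), np.float64(-0.0347)] min [-0.04  -0.013 -0.051] max [ 0.08   0.015 -0.025]
16
foot in col [-0.053  0.03   0.075] [0.061 0.078 0.135]
col [-0.06  -0.034  0.076] [0.061 0.034 0.084] 0.07982147739280054
17
foot in col [-0.061  0.043  0.087] [0.059 0.071 0.134]
col [-0.06  -0.035  0.077] [0.059 0.026 0.084] 0.0803381644306923
```

Request:
drive_tool(motion="0 0 -0.011 0 0 0 0; 0 0 -0.022 0 0 0 0; 0 0 -0.033 0 0 0 0; 0 0 -0.044 0 0 0 0; 0 0 -0.055 0 0 0 0; 0 0 -0.066 0 0 0 0; 0 0 -0.077 0 0 0 0; 0 0 -0.088 0 0 0 0; 0 0 -0.098 0 0 0 0; 0 0 -0.106 0 0 0 0")

```text
time: 8.32
ee_pos: [0.6007, -0.0502, 0.1371]
tool_rot: [0.258, -0.115, 0.959, 0.032]
force: [-0.2, 0.3, -1.1]
opening: 0.0174
grasp_force: 59.6
```

```bash
python3 sc.py; python3 - <<'E'
from h import *
C=[.609,.004,0]
for n in("scene","side","wrist"):
    f=ctrl.grab_frame(n); W=world(f); 
    if n!="wrist": cv2.imwrite(f"pics/after_{n}.png",cv2.resize(f["img"][180:300,190:330],None,fx=5,fy=5,interpolation=cv2.INTER_CUBIC)[...,::-1])
    else: save(f,"after_wrist")
    for k in ctrl.outline_of("chip1",f):
        m=k["mask"]&(f["range_z"]>0)
        if m.sum(): print(n,round(k["conf"],2),np.round(k["box"]),R.from_euler('z',-13.7,degrees=True).apply(np.median(W[m],0)-C).round(3))
E
```

```text
ee [ 0.6007 -0.0502  0.1371] yaw 13.724771807640721 open 0.0174 F [-0.2  0.3 -1.1]
scene 395 centre [23.   0.8] [119.8  32.5] 4.7 top ends [np.float64(-0.0358), np.float64(-0.0341)] min [-0.038 -0.012 -0.083] max [ 0.082  0.022 -0.025]
side 585 centre [19.5  3.8] [ 32.9 119.5] 88.4 top ends [np.float64(-0.0348), np.float64(-0.0346)] min [-0.04  -0.014 -0.059] max [ 0.079  0.022 -0.025]
side 0.44 [218. 250. 297. 298.] [0.002 0.072 0.004]
wrist 0.74 [255. 106. 282. 123.] [-0.016 -0.058  0.009]
wrist 0.63 [229.  78. 259. 104.] [-0.033 -0.068  0.011]
wrist 0.54 [241. 161. 248. 174.] [ 0.023 -0.072  0.011]
```

View pics/after_scene.png

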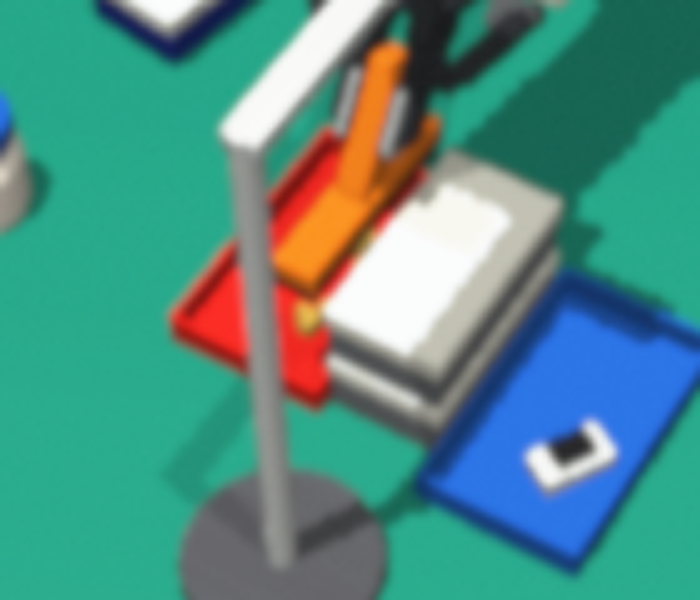

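The scene crop shows the scraper over the red tray, two chips in the tray at (305,318) and (365,245), and a clean column top. I retreat along the tool axis and check that all four are in.

Request:
drive_tool(motion="0 0 0 -0.04 0 0 0; 0 0 0 -0.09 0 0 0; 0 0 0 -0.14 0 0 0; 0 0 0 -0.14 0 0 0; 0 0 0 -0.14 0 0 0")

```text
time: 9.35
ee_pos: [0.5324, -0.0678, 0.2593]
tool_rot: [0.259, -0.114, 0.958, 0.031]
force: [0.6, 0.3, -0.9]
opening: 0.0173
grasp_force: 59.9
```

```bash
cat > chips.py <<'E'
from h import *
C=[.609,.004,0]
for n in("scene","side","wrist"):
    f=ctrl.grab_frame(n); W=world(f); I=f["img"].astype(int); save(f,f"chips_{n}_{f['shot']}")
    P=R.from_euler('z',-13.7,degrees=True).apply(W.reshape(-1,3)-C).reshape(W.shape)
    m=(P[...,2]>.084)&(P[...,2]<.1)&(abs(P[...,0])<.06)&(abs(P[...,1])<.035); print(n,"pts above lid",m.sum())
    h=cv2.cvtColor(f["img"],cv2.COLOR_RGB2HSV).astype(int)
    m=(h[...,0]>12)&(h[...,0]<35)&(h[...,1]>70)&(P[...,2]<.03)&(P[...,2]>.003)&(P[...,1]<-.03)&(P[...,1]>-.14)&(abs(P[...,0])<.1)
    k,l,st,c=cv2.connectedComponentsWithStats(m.astype(np.uint8))
    for i in range(1,k):
        if st[i,4]>5: print("  blob",st[i,4],c[i].round(),np.median(P[l==i],0).round(3))
E
python3 chips.py; python3 - <<'E'
from h import *
O=[.5617,.2797,.003]
r,g=tgt(5.7,30,[.5414,.2757,.0592]); delta((r,g+[0,0,.13])); s=ctrl.sense(); print(s["joint_positions"].round(2))
E
ls pics
```

```text
scene pts above lid 21
  blob 18 [262. 228.] [-0.031 -0.07   0.011]
  blob 24 [252. 243.] [ 0.026 -0.067  0.012]
side pts above lid 5
wrist pts above lid 0
  blob 184 [260.  96.] [-0.032 -0.067  0.012]
  blob 198 [271. 112.] [-0.014 -0.058  0.011]
at [ 0.5319 -0.0669  0.2568] shift [-0.044   0.3304  0.1045] rot [0.072 0.001 0.12 ]
[-0.32 -0.29  0.46  2.12 -0.09  0.8   2.01]
after_scene.png
after_side.png
after_wrist.png
cases.png
chips_scene_23.png
chips_side_24.png
chips_wrist_25.png
col.png
scene0.png
scene_12.png
scene_16.png
side0.png
side_13.png
side_17.png
w1.png
```

```bash
python3 - <<'E'
import cv2,numpy as np
a=cv2.imread("pics/chips_scene_23.png")[190:290,210:320]; b=cv2.imread("pics/chips_wrist_25.png")[20:260,130:430]
a=cv2.resize(a,(440,400),interpolation=cv2.INTER_CUBIC); b=cv2.resize(b,(360,400)) if 0 else cv2.resize(b,(360,288))
c=np.zeros((400,800,3),np.uint8); c[:,:440]=a; c[:288,440:]=b; cv2.imwrite("pics/cmp.png",c)
E
```

```text
(no output)
```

View pics/cmp.png

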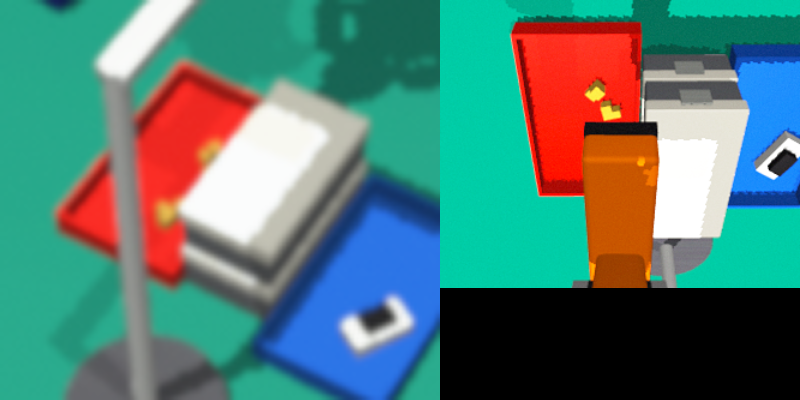

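Both views show a clean lid and chips in the red tray, but only three are confirmed and the fourth is hidden. I look from further to the -y side.

Request:
drive_tool(motion="0 0.01 -0.06 -0.02 0 0 0; 0 0.01 -0.12 -0.02 0 0 0; 0 0.01 -0.12 -0.02 0 0 0; 0 0.01 -0.12 -0.02 0 0 0")

```text
time: 10.0
ee_pos: [0.5424, -0.1868, 0.2686]
tool_rot: [0.257, -0.115, 0.959, 0.032]
force: [1.3, -0.1, -1.9]
opening: 0.0172
grasp_force: 60.1
```

```bash
python3 chips.py; python3 - <<'E'
from h import *
r,g=tgt(5.7,30,[.5414,.2757,.0592]); delta((r,g+[0,0,.13]))
E
```

```text
scene pts above lid 22
  blob 18 [262. 228.] [-0.03  -0.069  0.011]
  blob 25 [252. 243.] [ 0.024 -0.066  0.012]
side pts above lid 5
wrist pts above lid 0
  blob 363 [382. 114.] [-0.02  -0.064  0.011]
  blob 305 [374. 148.] [ 0.02  -0.064  0.011]
at [ 0.5426 -0.1856  0.2693] shift [-0.0542  0.4479  0.1253] rot [0.074 0.002 0.123]
```

The two wrist blobs (363 and 305 px) are twice the single-chip size of about 185 px, so all four chips are in the tray. I carry the scraper back over the mat.

Request:
drive_tool(motion="0 0.01 0.055 0 0 0 0; 0 0.01 0.11 0 0 0 0; 0 0.01 0.165 0.01 0 0 0; 0 0 0.22 0.02 0.02 0 0.03; 0 -0.02 0.275 0.04 0.04 0 0.07; 0 -0.04 0.33 0.07 0.06 0.002 0.1; 0 -0.054 0.385 0.1 0.074 0.002 0.123; 0 -0.054 0.43 0.125 0.074 0.002 0.123; 0 -0.054 0.448 0.125 0.074 0.002 0.123; 0 -0.054 0.448 0.125 0.074 0.002 0.123")

```text
time: 11.4
ee_pos: [0.5395, 0.2808, 0.1886]
tool_rot: [0.258, -0.051, 0.965, 0.015]
force: [-1.2, -0.9, -2.7]
opening: 0.0175
grasp_force: 60.6
```

```bash
python3 - <<'E'
from h import *
r,g=tgt(5.7,30,[.5414,.2757,.0592]); delta((r,g)); 
E
python3 sc.py
```

```text
at [0.5395 0.2808 0.1886] shift [ 0.0634 -0.0056  0.1128] rot [ 0.006 -0.002  0.005]
ee [0.5395 0.2808 0.1886] yaw 6.1400841677087215 open 0.0175 F [-1.2 -0.9 -2.7]
scene 392 centre [36.8  0.2] [90.2 24.8] 0.0 top ends [None, np.float64(-0.0346)] min [-0.008 -0.012 -0.056] max [ 0.082  0.013 -0.025]
side 1023 centre [21.6 -2.6] [ 24.9 117.7] 89.1 top ends [np.float64(-0.0348), np.float64(-0.0347)] min [-0.037 -0.015 -0.052] max [ 0.08   0.01  -0.025]
```

Request:
drive_tool(motion="0 0.025 -0.002 0.044 0.003 0 0.003; 0 0.045 -0.004 0.08 0.006 0 0.005; 0 0.056 -0.004 0.099 0.006 -0.001 0.005; 0 0.06 -0.004 0.107 0.006 -0.001 0.005; 0 0.063 -0.004 0.112 0.006 -0.001 0.005; 0 0.063 -0.004 0.113 0.006 -0.001 0.005; 0 0.063 -0.004 0.113 0.006 -0.001 0.005")

```text
time: 12.38
ee_pos: [0.5458, 0.2698, 0.0617]
tool_rot: [0.26, -0.043, 0.965, 0.01]
force: [0.0, 0.2, -2.0]
opening: 0.0173
grasp_force: 60.5
```

Request:
drive_tool(motion="0 0.001 0.003 0.0015 0 0 0; 0 0.0018 0.004 0.003 0 0 0; 0 0.0018 0.004 0.003 0 0 0")

```text
time: 12.75
ee_pos: [0.546, 0.2739, 0.0592]
tool_rot: [0.261, -0.043, 0.964, 0.01]
force: [-3.2, -2.6, 9.4]
opening: 0.0171
grasp_force: 62.1
```

```bash
python3 sc.py
```

```text
ee [0.546  0.2739 0.0592] yaw 5.054707144847299 open 0.0171 F [-3.2 -2.6  9.4]
scene 396 centre [-0.9 -5. ] [165.7  36.1] 3.4 top ends [None, np.float64(-0.0348)] min [-0.083 -0.027 -0.063] max [ 0.082  0.013 -0.025]
side 797 centre [23.  -6.1] [ 39.1 122.9] 89.0 top ends [np.float64(-0.0347), np.float64(-0.0352)] min [-0.038 -0.026 -0.059] max [ 0.084  0.014 -0.025]
```

Contact at 9 N with the foot level. I release and retreat along the tool axis.

Request:
drive_tool(motion="0.085 0 0 0 0 0 0; 0.085 0 0 0 0 0 0; 0.085 0 0 0 0 0 0; 0.085 0 0 0 0 0 0; 0.085 0 0 0 0 0 0; 0.085 0 0 -0.05 0 0 0; 0.085 0 0 -0.1 0 0 0; 0.085 0 0 -0.13 0 0 0; 0.085 0 0 -0.13 0 0 0; 0.085 0 0 -0.13 0 0 0")

```text
time: 14.1
ee_pos: [0.4797, 0.2676, 0.1689]
tool_rot: [0.259, -0.043, 0.965, 0.01]
force: [0.8, -0.2, -1.0]
opening: 0.0849
grasp_force: 0.0
```

```bash
python3 - <<'E'
from h import *
f=ctrl.grab_frame("wrist"); W=world(f); save(f,"w_release")
I=f["img"].astype(int); o=(I[...,0]>I[...,2]+40)&(W[...,0]>.46)&(W[...,0]<.66)&(W[...,1]>.21)&(W[...,1]<.35)
for z0,z1 in((.012,.027),(.07,.12)):
    p=W[o&(W[...,2]>z0)&(W[...,2]<z1)]; c=cv2.minAreaRect((p[:,:2]*1000).astype(np.float32)); print(np.round(c[0],1),np.round(c[1],1),round(c[2],1),len(p),p[:,2].max())
k=ctrl.outline_of("mat",f)
for q in k[:2]: p=W[q["mask"]&(f["range_z"]>0)]; c=cv2.minAreaRect((p[:,:2]*1000).astype(np.float32)); print("mat",c)
# case pose: center (522.5,-277), yaw 5.5 ; pre-grasp view
g=np.array([.5225,-.277,.029]); T=tgt(5.5,30,g); z=T[0].as_matrix()[:,2]; delta((T[0],g-.16*z)); print(g-.16*z)
E
```

```text
[567. 277.] [119.7  24. ] 5.1 2082 0.026968958343108973
[531.  273.7] [21.2 17.7] 5.0 1101 0.08934928114233157
mat ((572.7567138671875, 278.14013671875), (160.93849182128906, 70.10457611083984), 9.782127380371094)
at [0.4795 0.2675 0.168 ] shift [ 0.0748 -0.5468 -0.0403] rot [-0.007 -0.001 -0.005]
[ 0.4428683  -0.28466766  0.16756406]
```

Request:
drive_tool(motion="0.085 0.008 -0.06 -0.004 0 0 0; 0.085 0.016 -0.12 -0.01 0 0 0; 0.085 0.024 -0.18 -0.015 0 0 0; 0.085 0.032 -0.24 -0.02 0 0 0; 0.085 0.04 -0.3 -0.025 0 0 0; 0.085 0.048 -0.36 -0.03 0 0 0; 0.085 0.056 -0.42 -0.034 0 0 0; 0.085 0.064 -0.48 -0.038 0 0 0; 0.085 0.075 -0.54 -0.04 -0.007 -0.001 -0.005; 0.085 0.075 -0.547 -0.04 -0.007 -0.001 -0.005")

```text
time: 15.45
ee_pos: [0.4402, -0.2821, 0.1682]
tool_rot: [0.259, -0.039, 0.965, 0.01]
force: [0.7, -0.1, 0.7]
opening: 0.085
grasp_force: 0.0
```

```bash
cat > case.py <<'E'
from h import *
for n in("wrist","scene","side"):
    f=ctrl.grab_frame(n); W=world(f); p=W[(W[...,2]>.0385 if 0 else W[...,2]>.03)&(W[...,2]<.046)&(W[...,0]>.44)&(W[...,0]<.61)&(W[...,1]>-.34)&(W[...,1]<-.22)]
    if n=="wrist": save(f,"w_case")
    if len(p)<50: continue
    c=cv2.minAreaRect((p[:,:2]*1000).astype(np.float32)); print(n,np.round(c[0],1),np.round(c[1],1),round(c[2],2),"z",np.percentile(p[:,2],[50,90]).round(4))
g=np.array([.5225,-.277,.029]); T=tgt(5.5,30,g); delta(T)
s=ctrl.sense(); print(s["joint_positions"].round(2))
E
python3 case.py
```

```text
wrist [ 523.9 -277.3] [123.   66.1] 4.97 z [0.0392 0.0399]
scene [ 523.9 -277.9] [124.3  74. ] 5.93 z [0.0394 0.0424]
side [ 521.2 -277.1] [119.7  72.8] 6.35 z [0.04  0.042]
at [ 0.4441 -0.2732  0.1682] shift [ 0.0027 -0.0116  0.1593] rot [ 0.002  0.003 -0.002]
[ 0.2  -0.15  0.52  2.2  -0.46  0.75  2.68]
```

View pics/w_case.png

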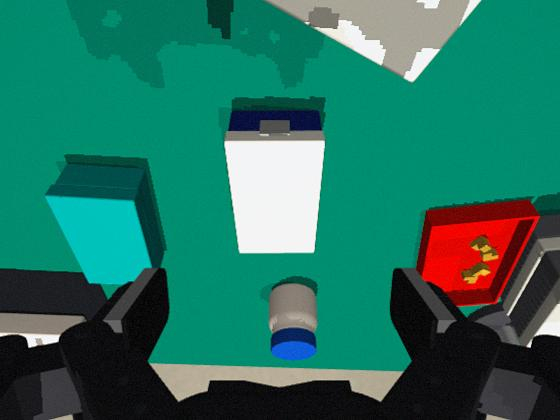

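The wrist view shows the case with its catch at (275,125), the turquoise one at (105,220), the jar at (293,320), and all four chips in the red tray near (480,255). Joint 7 is close to its limit, so I check whether a half turn about the tool axis would be safe, given where the camera sits.

```bash
python3 - <<'E'
from h import *
f=ctrl.grab_frame("wrist"); s=ctrl.sense(); T=np.linalg.inv(np.array(f["camera_from_world"]))
r=rq(s["tool_rot"]); print(r.inv().apply(T[:3,3]-s["ee_pos"]).round(3), r.inv().apply(-T[:3,2]).round(2)); print(s["ee_pos"].round(4),s["joint_positions"].round(3),s["dq"].round(3))
E
```

```text
[ 0.071 -0.001 -0.123] [-0.28 -0.    0.96]
[ 0.4448 -0.2708  0.1683] [ 0.202 -0.148  0.513  2.206 -0.459  0.749  2.683] [ 0.049 -0.018 -0.105  0.014 -0.006  0.001  0.003]
```

The camera sits 71 mm off the axis. After a half turn it still clears the lamp if I grip about 25 mm towards the case's -x end. I turn about tool z so that joint 7 moves away from its limit.

Request:
drive_tool(motion="0.085 0 0 -0.02 0 0 -0.18; 0.085 0 0 -0.02 0 0 -0.36; 0.085 0 0 -0.02 0 0 -0.54; 0.085 0 0 -0.02 0 0 -0.72; 0.085 0 0 -0.02 0 0 -0.9; 0.085 0 0 -0.02 0 0 -1.08; 0.085 0 0 -0.02 0 0 -1.26; 0.085 0 0 -0.02 0 0 -1.44; 0.085 0 0 -0.02 0 0 -1.57; 0.085 0 0 -0.02 0 0 -1.57")

```text
time: 16.9
ee_pos: [0.4964, -0.2068, 0.1153]
tool_rot: [0.134, -0.619, 0.731, -0.254]
force: [0.2, -1.1, 0.0]
opening: 0.0847
grasp_force: 0.0
```

```bash
cat >> h.py <<'E'
def flip(T): return T[0]*R.from_rotvec([0,0,np.pi]),T[1]
E
python3 - <<'E'
from h import *
s=ctrl.sense(); print(s["joint_positions"].round(2))
g=fr([.5235,-.277,.029],5.3,[-.025,0,0]); T=tgt(5.3,30,g); z=T[0].as_matrix()[:,2]; delta(flip((T[0],g-.12*z)))
E
```

```text
[-0.71 -0.3   0.96  2.38  0.73  0.44  2.69]
at [ 0.4964 -0.2068  0.1153] shift [ 0.0895  0.0306 -0.0279] rot [ 0.181 -0.229 -1.749]
```

Joint 7 works the other way round, so I go back to the unflipped pose, a bit higher, and continue in the positive sense.

```bash
python3 - <<'E'
from h import *
T=tgt(10,15,[.45,-.24,.24]); delta(T); print(ctrl.sense()["dq"].round(2))
E
```

```text
at [ 0.4964 -0.2068  0.1153] shift [ 0.0565 -0.0316 -0.1209] rot [-0.411  0.017  1.254]
[-0.52 -0.    0.49  0.35  0.85 -0.59  0.  ]
```

Request:
drive_tool(motion="0.085 0.02 -0.01 -0.05 -0.06 0 0.15; 0.085 0.04 -0.02 -0.1 -0.1 0 0.31; 0.085 0.056 -0.03 -0.12 -0.16 0 0.47; 0.085 0.056 -0.032 -0.12 -0.21 0 0.63; 0.085 0.056 -0.032 -0.12 -0.26 0 0.78; 0.085 0.056 -0.032 -0.12 -0.31 0.01 0.94; 0.085 0.056 -0.032 -0.12 -0.36 0.01 1.1; 0.085 0.056 -0.032 -0.12 -0.41 0.017 1.25; 0.085 0.056 -0.032 -0.12 -0.41 0.017 1.25; 0.085 0.056 -0.032 -0.12 -0.41 0.017 1.25")

```text
time: 18.15
ee_pos: [0.4501, -0.2414, 0.2385]
tool_rot: [0.129, -0.086, 0.988, 0.012]
force: [-0.1, -0.2, -0.2]
opening: 0.0849
grasp_force: 0.0
```

```bash
python3 - <<'E'
from h import *
s=ctrl.sense(); print(s["joint_positions"].round(2),s["dq"].round(2))
T=tgt(10,15,[.45,-.24,.24]); delta(T)
E
```

```text
[-0.1  -0.15  0.61  1.98 -0.08  1.09  2.28] [-0.02 -0.01  0.02  0.   -0.    0.   -0.01]
at [ 0.4501 -0.2414  0.2385] shift [-0.0005  0.0014 -0.0014] rot [ 0.    -0.002 -0.   ]
```

Request:
drive_tool(motion="0.085 0 0 0 0 0 0.18; 0.085 0 0 0 0 0 0.36; 0.085 0 0 0 0 0 0.54; 0.085 0 0 0 0 0 0.72; 0.085 0 0 0 0 0 0.9; 0.085 0 0 0 0 0 1.08; 0.085 0 0 0 0 0 1.26; 0.085 0 0 0 0 0 1.44; 0.085 0 0 0 0 0 1.62; 0.085 0 0 0 0 0 1.8")

```text
time: 19.4
ee_pos: [0.4501, -0.2416, 0.2389]
tool_rot: [0.071, 0.722, 0.679, 0.109]
force: [-0.2, -0.5, -0.2]
opening: 0.0851
grasp_force: 0.0
```

```bash
cat > pre.py <<'E'
from h import *
s=ctrl.sense(); print(s["joint_positions"].round(2))
g=fr([.5235,-.277,.029],5.3,[-.025,0,0]); T=tgt(5.3,30,g); z=T[0].as_matrix()[:,2]; print("pre");delta(flip((T[0],g-.12*z)));print("grasp");delta(flip(T))
E
python3 pre.py
```

```text
[ 0.06 -0.13  0.46  1.98 -0.12  1.09  0.51]
pre
at [ 0.4501 -0.2416  0.2389] shift [-0.0502 -0.0345  0.0976] rot [-0.204  0.203  1.402]
grasp
at [ 0.4501 -0.2416  0.2389] shift [-0.0477 -0.0032  0.2134] rot [-0.204  0.203  1.402]
```

Request:
drive_tool(motion="0.085 -0.005 -0.003 0.01 -0.025 0.025 0.17; 0.085 -0.01 -0.007 0.02 -0.05 0.05 0.34; 0.085 -0.017 -0.012 0.034 -0.075 0.075 0.52; 0.085 -0.023 -0.016 0.045 -0.1 0.1 0.7; 0.085 -0.03 -0.02 0.057 -0.125 0.125 0.87; 0.085 -0.036 -0.024 0.07 -0.15 0.15 1.04; 0.085 -0.043 -0.03 0.083 -0.175 0.175 1.21; 0.085 -0.05 -0.034 0.098 -0.204 0.203 1.38; 0.085 -0.05 -0.034 0.098 -0.204 0.203 1.402; 0.085 -0.05 -0.034 0.098 -0.204 0.203 1.402")

```text
time: 20.65
ee_pos: [0.4402, -0.2855, 0.1336]
tool_rot: [-0.012, 0.965, 0.048, 0.259]
force: [0.3, 0.1, 0.1]
opening: 0.0846
grasp_force: 0.0
```

```bash
python3 pre.py; python3 case.py
```

```text
[ 0.2  -0.08  0.56  2.23 -0.56  0.7  -0.32]
pre
at [ 0.4402 -0.2855  0.1336] shift [-0.0014 -0.0007 -0.0001] rot [-0.001 -0.     0.007]
grasp
at [ 0.4402 -0.2855  0.1336] shift [-0.0015 -0.0006  0.1199] rot [-0.001 -0.     0.007]
wrist [ 524.4 -277.7] [121.7  66.1] 4.94 z [0.0394 0.0403]
scene [ 524.2 -276.6] [124.5  71.5] 3.24 z [0.0398 0.0429]
side [ 521.9 -277.3] [120.4  73.3] 4.6 z [0.0401 0.0421]
at [ 0.4403 -0.2861  0.1338] shift [ 0.019  -0.0013  0.1321] rot [ 2.000e-03  2.000e-03 -3.139e+00]
[ 0.2  -0.08  0.56  2.23 -0.56  0.7  -0.32]
```

Request:
drive_tool(motion="0.085 -0.001 0 0.05 0 0 0.005; 0.085 -0.001 0 0.1 0 0 0.005; 0.085 -0.001 0 0.119 0 0 0.005; 0.085 -0.001 0 0.12 0 0 0.005; 0.085 -0.001 0 0.12 0 0 0.005; 0 -0.001 0 0.12 0 0 0.005; 0 -0.001 0 0.12 0 0 0.005; 0 -0.001 0 0.12 0 0 0.005; 0 -0.001 0 0.12 0 0 0.005; 0 -0.001 0 0.12 0 0 0.005")

```text
time: 22.05
ee_pos: [0.4988, -0.2815, 0.0301]
tool_rot: [-0.012, 0.965, 0.043, 0.26]
force: [-3.9, 1.1, 7.1]
opening: 0.0654
grasp_force: 68.0
```

```bash
python3 - <<'E'
from h import *
s=ctrl.sense();r=rq(s["tool_rot"]);print(s["opening"],s["force"].round(1)); print("lift .15",r.inv().apply([-.03,0,.15]).round(4))
E
python3 case.py
```

```text
0.06541903917797476 [-3.9  1.1  7.1]
lift .15 [ 0.0495 -0.0028 -0.1447]
wrist [ 527.6 -278.3] [116.4  92.5] 4.98 z [0.0394 0.0403]
scene [ 525.4 -282.3] [ 92.6 123.9] 86.58 z [0.0398 0.0427]
side [ 522.3 -274.5] [118.5  92.7] 5.13 z [0.04   0.0423]
at [ 0.4988 -0.2814  0.0301] shift [ 0.0202 -0.0023  0.013 ] rot [-0.004 -0.004  3.135]
[ 0.19  0.23  0.52  2.21 -1.02  0.56  0.04]
```

Request:
drive_tool(motion="0 0.01 0 -0.03 0 0 0; 0 0.025 -0.001 -0.073 0 0 0; 0 0.04 -0.002 -0.115 0 0 0; 0 0.05 -0.003 -0.145 0 0 0; 0 0.05 -0.003 -0.145 0 0 0; 0 0.05 -0.003 -0.145 0 0 0; 0 0.05 -0.003 -0.145 0 0 0")

```text
time: 23.08
ee_pos: [0.4682, -0.2796, 0.1767]
tool_rot: [-0.013, 0.965, 0.043, 0.257]
force: [-0.1, 0.8, -2.6]
opening: 0.0649
grasp_force: 68.3
```

```bash
cat > hold.py <<'E'
from h import *
s=ctrl.sense(); r=rq(s["tool_rot"])*R.from_rotvec([0,0,np.pi]); p0=np.array(s["ee_pos"]); Tr=tgt(0,30,[0,0,0])[0]
y=r.as_matrix()[:2,1]; print("ee",p0.round(4),"yaw",round(np.degrees(np.arctan2(y[1],y[0]))-90,2),"F",s["force"].round(1),"open",s["opening"].round(4))
for n in("scene","side","wrist"):
    f=ctrl.grab_frame(n); I=f["img"].astype(int); P=(Tr*r.inv()).apply((world(f)-p0).reshape(-1,3)); sat=(I.max(-1)-I.min(-1)).reshape(-1)
    m=(abs(P[:,1])<.045)&(P[:,0]<.12)&(P[:,0]>-.06)&(P[:,2]<.016)&(P[:,2]>.004)&(sat<45)
    q=P[m]
    if len(q)<50: print(n,len(q)); continue
    far=q[q[:,0]>.02]
    if len(far)<20: continue
    A=np.c_[far[:,0],far[:,1],np.ones(len(far))]; t=far[:,2]>np.percentile(far[:,2],50)-.003
    c=np.linalg.lstsq(A[t],far[t,2],rcond=None)[0]
    print(n,len(q),"x",np.percentile(q[:,0],[1,99]).round(4),"y",np.percentile(far[:,1],[1,50,99]).round(4),"plane",c.round(4))
E
python3 hold.py
```

```text
Traceback (most recent call last):
  File "hold.py", line 3, in <module>
    y=r.as_matrix()[:2,1]; print("ee",p0.round(4),"yaw",round(np.degrees(np.arctan2(y[1],y[0]))-90,2),"F",s["force"].round(1),"open",s["opening"].round(4))
                                                                                                                                     ^^^^^^^^^^^^^^^^^^
AttributeError: 'float' object has no attribute 'round'
```

```bash
sed -i 's/s\["opening"\].round(4)/s["opening"]/' hold.py && python3 hold.py; python3 - <<'E'
from h import *
g=fr([.609,.004,.08],13.7,[-.0255-.06,0,.0301+.035]); print(g); delta(flip(tgt(13.7,30,g))); print(ctrl.sense()["joint_positions"].round(2))
E
```

```text
ee [ 0.4682 -0.2796  0.1767] yaw 5.19 F [-0.1  0.8 -2.6] open 0.06493823598890995
scene 786 x [-0.032   0.0858] y [-0.0316  0.0032  0.0347] plane [-0.0066 -0.005   0.0101]
side 668 x [-0.0251  0.0825] y [-0.0315  0.0067  0.0358] plane [-0.0055 -0.0012  0.0105]
wrist 57378 x [-0.025  0.085] y [-0.0315  0.0005  0.0324] plane [-0.0026 -0.0009  0.0097]
[ 0.52593255 -0.01624966  0.1451    ]
at [ 0.4686 -0.2802  0.1775] shift [ 0.0537 -0.2576  0.069 ] rot [ 0.072  0.002 -0.13 ]
[ 0.09 -0.11  0.6   2.15 -0.45  0.76 -0.5 ]
```

Request:
drive_tool(motion="0 0.01 -0.05 0 0.014 0 -0.026; 0 0.02 -0.1 0.01 0.028 0 -0.05; 0 0.035 -0.15 0.025 0.042 0 -0.078; 0 0.045 -0.2 0.045 0.056 0.001 -0.1; 0 0.054 -0.24 0.06 0.068 0.002 -0.12; 0 0.054 -0.258 0.069 0.072 0.002 -0.13; 0 0.054 -0.258 0.069 0.072 0.002 -0.13; 0 0.054 -0.258 0.069 0.072 0.002 -0.13; 0 0.054 -0.258 0.069 0.072 0.002 -0.13")

```text
time: 24.35
ee_pos: [0.5269, -0.0177, 0.1471]
tool_rot: [-0.03, 0.959, 0.114, 0.258]
force: [0.5, 0.1, -1.8]
opening: 0.0651
grasp_force: 68.3
```

```bash
python3 hold.py; cat > fit.py <<'E'
from h import *
# column lid and held lid in column frame (nominal), per camera
C=[.609,.004,0]
Q={}
for n in("scene","side","wrist"):
    f=ctrl.grab_frame(n); I=f["img"].astype(int); P=R.from_euler('z',-13.7,degrees=True).apply(world(f).reshape(-1,3)-C); sat=(I.max(-1)-I.min(-1)).reshape(-1)
    def st(z0,z1,x0,x1):
        m=(P[:,2]>z0)&(P[:,2]<z1)&(abs(P[:,1])<.05)&(P[:,0]>x0)&(P[:,0]<x1)&(sat<50); q=P[m]
        if len(q)<40: return len(q)
        c=cv2.minAreaRect((q[:,:2]*1000).astype(np.float32))
        return len(q),"x",np.percentile(q[:,0],[1,99]).round(4),"y",np.percentile(q[:,1],[1,99]).round(4),round(c[2],1),"z",np.median(q[:,2]).round(4)
    print(n,"col",st(.076,.084,-.08,.08)); 
    s=ctrl.sense(); t=s["ee_pos"][2]+.0101; tx=R.from_euler('z',-13.7,degrees=True).apply(s["ee_pos"]-C)[0]
    print(n,"held",st(t-.004,t+.004,tx+.03,tx+.11))
    save(f,f"fit_{n}_{f['shot']}"); print(f['shot'])
E
python3 fit.py
python3 - <<'E'
from h import *
g=fr([.609,.004,.08],13.7,[-.0247,0,.0301+.012]); print(g); delta(flip(tgt(13.7,30,g))); print(ctrl.sense()["joint_positions"].round(2))
E
```

```text
ee [ 0.5269 -0.0177  0.1471] yaw 13.53 F [ 0.5  0.1 -1.8] open 0.06509090232253732
scene 1051 x [-0.0292  0.0858] y [-0.0319  0.0021  0.0336] plane [-0.0058  0.0025  0.01  ]
side 1155 x [-0.0212  0.0834] y [-0.0305  0.0057  0.0348] plane [-0.0022 -0.0056  0.0101]
wrist 57335 x [-0.0251  0.085 ] y [-0.0306  0.0012  0.0331] plane [-0.0031 -0.0005  0.0092]
scene col (824, 'x', array([-0.0551,  0.0604]), 'y', array([-0.0326,  0.0325]), 1.0, 'z', np.float64(0.0798))
scene held (499, 'x', array([-0.0542,  0.0016]), 'y', array([-0.0334,  0.0323]), 89.9, 'z', np.float64(0.1568))
50
side col (1082, 'x', array([-0.0585,  0.0581]), 'y', array([-0.0328,  0.034 ]), 89.8, 'z', np.float64(0.0802))
side held (603, 'x', array([-0.054 , -0.0009]), 'y', array([-0.0329,  0.0336]), 90.0, 'z', np.float64(0.1571))
51
wrist col (1415, 'x', array([0.052 , 0.0623]), 'y', array([-0.0322,  0.0315]), 89.6, 'z', np.float64(0.0795))
wrist held (23816, 'x', array([-0.0542,  0.0012]), 'y', array([-0.0317,  0.032 ]), 90.0, 'z', np.float64(0.1561))
52
[ 0.58500274 -0.0018499   0.1221    ]
at [ 0.5268 -0.0165  0.1469] shift [ 0.0395 -0.0005  0.0516] rot [ 0.001 -0.002 -0.   ]
[-0.08 -0.16  0.15  2.29 -0.26  0.53 -1.06]
```

The column and held-case lids agree in all three cameras; about 60 mm along x remains and y is aligned. I descend here to a small gap, then slide in low and check the lamp clearance partway.

Request:
drive_tool(motion="0 -0.005 0 0.01 0 0 0; 0 -0.011 0 0.02 0 0 0; 0 -0.0165 0 0.0286 0 0 0; 0 -0.0165 0 0.0286 0 0 0; 0 -0.006 0 0.0346 0 -0.002 0; 0 0.004 0 0.0405 0 -0.002 0; 0 0.0138 0 0.0461 0 -0.002 0; 0 0.0138 0 0.0461 0 -0.002 0; 0 0.0138 0 0.0461 0 -0.002 0")

```text
time: 25.78
ee_pos: [0.5606, -0.0079, 0.1134]
tool_rot: [-0.03, 0.959, 0.115, 0.257]
force: [-0.0, 0.7, -2.4]
opening: 0.065
grasp_force: 68.3
```

```bash
python3 - <<'E'
from h import *
s=ctrl.sense(); print(s["ee_pos"].round(4),s["force"].round(1)); C=[.609,.004,0]
print("col frame tcp",R.from_euler('z',-13.7,degrees=True).apply(s["ee_pos"]-C).round(4))
g=fr([.609,.004,.08],13.7,[-.0249,0,.0301+.004]); delta(flip(tgt(13.7,30,g)))
A=[]
for n in("scene","side"):
    f=ctrl.grab_frame(n); a=f["img"]; r0=a[110:270,170:340]; A.append(cv2.resize(r0,(400,376),interpolation=cv2.INTER_CUBIC))
    P=R.from_euler('z',-13.7,degrees=True).apply(world(f).reshape(-1,3)-C)
    m=(P[:,2]>.13)&(P[:,2]<.4)&(abs(P[:,1])<.07)&(P[:,0]>-.3)&(P[:,0]<-.03); q=P[m]
    for z in np.arange(.14,.36,.02):
        k=q[(q[:,2]>z)&(q[:,2]<z+.02)]
        if len(k): print(n,z.round(2),"max x",k[:,0].max().round(3))
cv2.imwrite("pics/lamp.png",np.hstack(A)[...,::-1])
E
```

```text
[ 0.5606 -0.0079  0.1134] [-0.   0.7 -2.4]
col frame tcp [-4.990e-02 -1.000e-04  1.134e-01]
at [ 0.5606 -0.0079  0.1134] shift [ 0.022  -0.0001  0.0119] rot [0.001 0.001 0.   ]
scene 0.14 max x -0.052
scene 0.16 max x -0.057
scene 0.18 max x -0.063
scene 0.2 max x -0.083
scene 0.22 max x -0.085
scene 0.24 max x -0.083
scene 0.26 max x -0.089
scene 0.28 max x -0.102
scene 0.3 max x -0.115
scene 0.32 max x -0.126
scene 0.34 max x -0.13
side 0.14 max x -0.055
side 0.16 max x -0.061
side 0.18 max x -0.069
side 0.2 max x -0.078
side 0.22 max x -0.075
side 0.24 max x -0.08
side 0.26 max x -0.093
side 0.28 max x -0.104
side 0.3 max x -0.118
side 0.32 max x -0.129
side 0.34 max x -0.13
```

View pics/lamp.png

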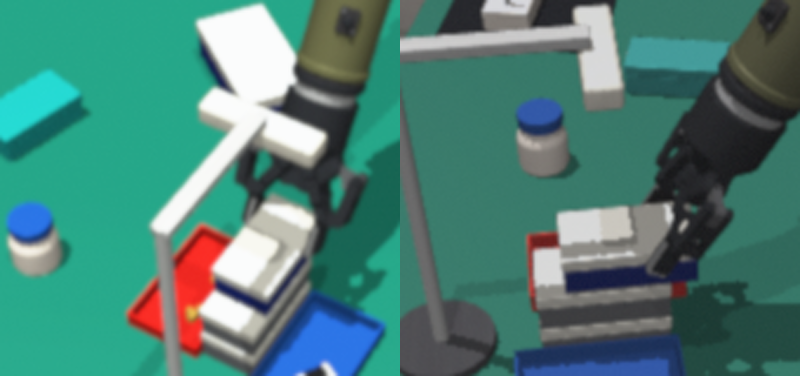

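The picture shows the gripper well clear of the lamp bar, with no camera body sticking out, so about 50 mm clearance will remain. I slide on to alignment.

Request:
drive_tool(motion="0 0.008 0 0.004 0 0 0; 0 0.016 0 0.0085 0 0 0; 0 0.022 0 0.012 0.001 0.001 0; 0 0.022 0 0.012 0.001 0.001 0; 0 0.022 0 0.012 0.001 0.001 0; 0 0.022 0 0.012 0.001 0.001 0")

```text
time: 26.62
ee_pos: [0.5849, -0.0021, 0.1142]
tool_rot: [-0.031, 0.959, 0.115, 0.257]
force: [0.5, -0.2, -2.5]
opening: 0.0651
grasp_force: 68.3
```

```bash
python3 fit.py; python3 - <<'E'
from h import *
s=ctrl.sense(); print(s["ee_pos"].round(4),s["force"].round(1)); C=[.609,.004,0]
print("col frame tcp",R.from_euler('z',-13.7,degrees=True).apply(s["ee_pos"]-C).round(4))
g=fr([.609,.004,.08],13.7,[-.0249,0,.0301]); delta(flip(tgt(13.7,30,g)))
E
```

```text
scene col (118, 'x', array([-0.0369,  0.0624]), 'y', array([-0.031 ,  0.0334]), 55.5, 'z', np.float64(0.0792))
scene held (519, 'x', array([0.0059, 0.0616]), 'y', array([-0.0313,  0.0332]), 89.0, 'z', np.float64(0.1239))
55
side col (188, 'x', array([-0.0584,  0.0576]), 'y', array([0.0254, 0.0342]), 0.4, 'z', np.float64(0.0794))
side held (588, 'x', array([0.0058, 0.0584]), 'y', array([-0.0322,  0.0343]), 89.8, 'z', np.float64(0.1241))
56
wrist col 0
wrist held (23864, 'x', array([0.0057, 0.0612]), 'y', array([-0.0314,  0.0325]), 90.0, 'z', np.float64(0.1234))
57
[ 0.585  -0.002   0.1143] [ 0.5  0.3 -2.2]
col frame tcp [-0.0247 -0.0002  0.1143]
at [ 0.585  -0.002   0.1143] shift [-0.0022 -0.0002  0.0036] rot [-0.    -0.001  0.   ]
```

Request:
drive_tool(motion="0 -0.001 0 0.0015 0 0 0; 0 -0.0015 0 0.0028 0 0 0; 0 -0.0022 0 0.0037 0 0 0; 0 -0.0025 0 0.0042 0 0 0; 0 -0.0025 0 0.0042 0 0 0")

```text
time: 27.4
ee_pos: [0.5856, -0.002, 0.1101]
tool_rot: [-0.031, 0.959, 0.115, 0.258]
force: [-3.5, -0.8, 2.7]
opening: 0.0648
grasp_force: 69.1
```

Request:
drive_tool(motion="0.085 0 0 0 0 0 0; 0.085 0 0 0 0 0 0; 0.085 0 0 0 0 0 0; 0.085 0 0 0 0 0 0; 0.085 0 0 0 0 0 0; 0.085 0 0 -0.03 0 0 0; 0.085 0 0 -0.08 0 0 0; 0.085 0 0 -0.13 0 0 0; 0.085 0 0 -0.16 0 0 0; 0.085 0 0 -0.16 0 0 0")

```text
time: 28.65
ee_pos: [0.5105, -0.0208, 0.2483]
tool_rot: [-0.031, 0.959, 0.116, 0.257]
force: [0.4, 0.1, 0.8]
opening: 0.0849
grasp_force: 0.0
```

```bash
python3 - <<'E'
from h import *
s=ctrl.sense(); print(s["ee_pos"].round(3),s["force"].round(1),s["grasp_force"]); C=[.609,.004,0]; A=[]
for n in("scene","side","wrist"):
    f=ctrl.grab_frame(n); I=f["img"].astype(int); P=R.from_euler('z',-13.7,degrees=True).apply(world(f).reshape(-1,3)-C); sat=(I.max(-1)-I.min(-1)).reshape(-1)
    m=(abs(P[:,2]-.12)<.004)&(abs(P[:,0])<.08)&(abs(P[:,1])<.05)&(sat<50); q=P[m]; c=cv2.minAreaRect((q[:,:2]*1000).astype(np.float32)); print(n,np.round(c[0],1),np.round(c[1],1),round(c[2],1),np.median(q[:,2]).round(4))
    A.append(cv2.resize(f["img"][110:350,150:410] if n!="wrist" else f["img"],(266,300)))
cv2.imwrite("pics/final.png",np.hstack(A)[...,::-1])
E
```

```text
[ 0.51  -0.021  0.248] [0.4 0.1 0.8] 0.0
scene [0.8 0.1] [ 67.4 125.2] 89.5 0.1198
side [-0.3  1.3] [119.3  69.2] 0.1 0.1202
wrist [2.5 0.4] [120.2  65.9] 0.1 0.1195
```

View pics/final.png

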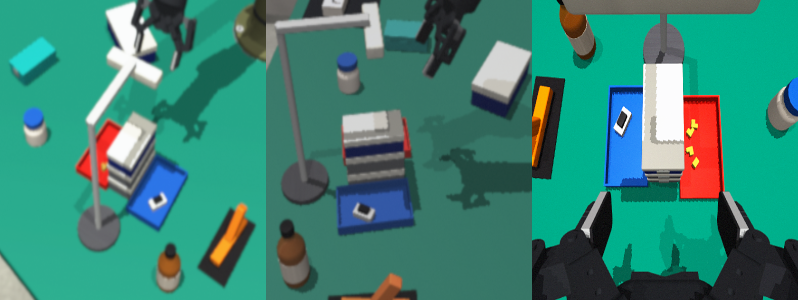

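The case sits flush on the column, the four chips are in the red tray (wrist panel, around 692,145), the scraper stands on its mat, and the gripper is clear.

```bash
python3 -c "
from station import ctrl
print(ctrl.sign_off())"
```

```text
the job is handed in; nothing more can be done
None
```

I handed the job in at about 29 s of robot time, and `sign_off` gave no verdict: all four chips are in the red tray, the scraper stands on its mat, and the case sits on the column within about 3 mm by camera.

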